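# Switch off the hob control and prove its safety cut-out

### The job

Turn the hob's heat knob on the sloping steel box fully anticlockwise to its off stop. Then test the safety cut-out on the flat grey box: press its button right down and keep it down until the trip lever has fallen, let the button go, and lift the lever back up so that it stays up. Leave the mate things in the row behind the boxes where they stand.

Things in the scene. Friction and masses are not known exactly. Their poses are not given: they have to be found in the camera images.
- heat_box: Fixed wedge-shaped brushed-steel control box on the shelf, 130 deep (own x) x 150 wide (own y). Its top face slopes at 28 deg down towards the robot: 35 high at its front edge (-x), 104 at the back. Origin: centre of the underside. A round black knob is in the middle of the sloping face. Either box may be the left one.
- heat_knob_grip (a point): Grip point of the black knob, on its turning axis, 37 mm out from the sloping face. Turns with the knob: z out of the face (28 deg from vertical, leaning to the front), x along the grip bar, y across it. Bar 14 thick, 49 long, from 23 mm below this point to 7 above; below it a disc of radius 26, then a base disc of radius 38. White pointer at its -x end; off = straight down the slope.
- heat_knob (a joint): Angle of the heat knob in rad: 0 at the off end stop, growing as it is turned clockwise (seen looking at its face), up to 2.4. It starts at 0.8 to 1.9. About 0.03 Nm turns it, it has no spring.
- cutout_box: Fixed flat-topped grey box, 130 deep (own x) x 170 wide (own y) x 60 high, origin at the centre of the underside. On its top: a white round push button at own (0, 42) and a trip lever, whose hinge is parallel to own y, at own (20, -38).
- button_top (a point): Centre of the top of the white round test button, 28 mm diameter, 76 mm above the shelf when out (16 above the box). It moves with the button; z up.
- test_button (a joint): How far the button is pressed, in m: 0 out, 0.008 fully down (about 5 N). It springs back. Past about 0.004 it tips the lever over its balance point.
- lever_bar (a point): Centre of the black cross bar at the end of the trip lever, 10 thick, 42 long, along the box's y. It moves on a circle of radius 62 about the hinge, at own (20, -38, 48) of cutout_box. Up: bar 109 above the shelf, 12 to +x of the hinge. Fallen: 93 above the shelf, 42 to -x of the hinge. A fingertip fits in front of it; lift along the circle (a purely level push can jam).
- trip_lever (a joint): Angle of the trip lever in rad: 0 up (leaning 0.2 rad past vertical to the back, +x), 0.95 fallen to the front (-x). It has no spring: its own weight keeps it up or fallen, and it balances at 0.2.
- canister: Loose bystander: aluminium canister with a small button in its lid, diameter 87, height 124, origin at underside centre.
- mate_cup: Loose bystander: dark mate cup with glass lining, diameter 76, height 90, origin at underside centre.
- saucers: Loose bystander: short stack of white saucers (one solid piece), diameter 136, height 40, origin at underside centre.
- brush: Loose bystander: thin bamboo bombilla brush lying along its own y, 185 long, 16 thick, origin at underside centre.

How it is judged:
By the outcome, as a careful person would: the job done as asked, in the order asked, and still so for the second after the job is handed in, with the robot touching nothing.
It also fails if it takes over 70 s, if anything falls off the work surface, if the arm or the gripper's body presses on something with over 40 N, if the wrist force passes 120 N, or if a joint passes its speed limit or range.

### The arm

A 6-joint arm with a two-finger parallel gripper is mounted at the origin on the work surface. World frame = base frame: x ahead of the robot, y to its left, z up, the work surface at z = 0. Lengths are in m, angles in rad, forces in N, time in s.
With the tool pointing down it reaches from about 0.3 to 0.875 m from the base axis. Payload 6.4 kg.
Tool frame: the origin (TCP) lies between the finger pads; the fingertips stand 19 mm ahead of it and the grasp point (between the pads) is the TCP (ctrl.tips_ahead is the z of the fingertips in the tool frame, in m); z points along the fingers, y is the line along which they close (so a half turn about z gives the same grasp; the last joint's range is limited). The gripper opens to 85 mm and grips with 20 to 120 N. Pads are 22 mm wide; open, the fingers measure 114 mm over their backs; the gripper's body (76 mm by 85 mm) begins 54 mm behind the grasp point. The pads swing forward as they close: fully open they stand 13 mm farther back than shut.
Start: joints at [-1.468, 0.181, 1.607, -0, 1.354, -0.206], TCP at [0.175, -0.548, 0.25] pointing down, gripper open.
Joint ranges: [-2.99, 2.99], [-0.89, 2.07], [0.3, 2.58], [-1.14, 4.28], [0, 2.63], [-3.12, 3.12]. Speed limits (rad/s): [2.57, 2.57, 3.01, 3.14, 3.14, 3.14].

### API

Orientations are given as a unit quaternion [w, x, y, z].
In Python, from bench import readout, vision, ctrl gives the robot as it stands.
- The arm moves only by the tool play_rows, never from a script. Its arguments are lists of equal length, an entry for each row: "xyz": the shift along the tool's x, y, z in mm, a list of three; "rot": the turn, a rotation vector about the tool's x, y, z in rad, a list of three; "grip": the opening, from 0 (shut) to 1 (fully open). In form: {"xyz": [[x, y, z], ...], "rot": [[rx, ry, rz], ...], "grip": [grip, ...]}. A call has exactly 10 rows; each row is the pose to reach, as a shift and turn from the pose commanded when the call began, along the tool's axes at that moment; what a row does not reach only later rows make up. A row lasts 1/8 s, in which the tool goes at most 62.5 mm and 10.7 degrees, less where a joint would pass 70% of its speed; a pose out of reach is approached as far as the arm can. A call with a gripper value outside its range is refused whole. The fingers move at their own pace and stop on an object; the grip force is fixed at half the most. Time passes only in rows, so rows that repeat a pose let the fingers close, or fill a call up. It gives the time, the measured TCP pose, the force, the opening and the grip force at its end, in the units of the state.
- readout.get_obs(): the state, without advancing time (a new reading comes with each control period).
- vision.camera(name): name is "side" or "top" or "wrist"; returns a dict with "color" (384x512x3 uint8, red, green, blue), "depth" (384x512 float32, m along the optical axis (not along the pixel's ray), 0 where there is no reading), "camera_matrix" (3x3 intrinsics, pixels), "extrinsics" (4x4, takes a point from camera to world coordinates); the wrist camera has in their place "hand_eye" (4x4, takes a point from camera to tool coordinates, whose origin is the TCP and whose axes are the flange's). Camera axes: x right, y down, z forward; pixel columns grow to the right and rows downward; lengths in m; the calibration is good to about 2 mm. A picture is of the moment at which its call begins: read the wrist's pose just before it.
- ctrl.hand_in(): hands the job in; it is judged then, once.
The state is a dict: "time_s": time; "q": joint angles; "dq": joint speeds; "joint_efforts": joint torques, N m; "eef_pos": TCP position; "eef_rot": TCP orientation; "wrist_force": force on the tool from outside, world axes, zero at the start; "torque": the same for the moment, N m; "opening": opening from 0.0 (shut) to 1.0 (fully open); "grasp_force": force on a finger pad.
Only numpy, scipy, OpenCV 4.12 (cv2) and the standard library are available. Lean on these libraries where they do the work, as an engineer would, in place of code of your own. Each camera call takes 0.05 s, during which the arm holds its last target. There are 200 camera calls.

## Working session

There is one attempt and no reset: what is moved stays moved. The work goes in short steps, Python scripts to look and compute and a tool call to move; the robot and the scene stay as the last step left them, time stands still between calls to the robot, and variables do not carry over. Pictures are saved under pics/ and viewed, at most 10 in all, crops included, and the job is handed in when it is done.

Besides the shell and the picture viewer there is one more tool, called after "Request:" as name(argument=value, ...) on one line, values as JSON. play_rows: Moves the arm, as the interface text tells. Its arguments: {"type":"object","properties":{"xyz":{"type":"array","items":{"type":"array","items":{"type":"number"}}},"rot":{"type":"array","items":{"type":"array","items":{"type":"number"}}},"grip":{"type":"array","items":{"type":"number"}}},"required":["xyz","rot","grip"]}

```bash
mkdir -p pics; ls; cat > h.py <<'E'
import numpy as np, cv2
from scipy.spatial.transform import Rotation as R
from bench import readout, vision, ctrl
def pts(c, T):
    d=c["depth"];K=c["camera_matrix"];v,u=np.indices(d.shape)
    P=np.stack([(u-K[0,2])*d/K[0,0],(v-K[1,2])*d/K[1,1],d],-1)
    return P@T[:3,:3].T+T[:3,3]
def tool():
    o=readout.get_obs();q=o["eef_rot"];T=np.eye(4)
    T[:3,:3]=R.from_quat([q[1],q[2],q[3],q[0]]).as_matrix();T[:3,3]=o["eef_pos"];return T
def snap(n,f=None):
    Tt=tool();c=vision.camera(n)
    T=Tt@c["hand_eye"] if n=="wrist" else c["extrinsics"]
    if f: cv2.imwrite(f,cv2.cvtColor(c["color"],cv2.COLOR_RGB2BGR))
    return c,np.array(T)
E
python3 - <<'E'
from h import *
for n in ["top","side"]:
    c,T=snap(n,f"/tmp/{n}.png"); np.savez(f"/tmp/{n}.npz",P=pts(c,T),c=c["color"],d=c["depth"],K=c["camera_matrix"],T=T)
    print(n,T.round(3).tolist())
a=cv2.imread("/tmp/top.png");b=cv2.imread("/tmp/side.png")
cv2.imwrite("pics/a.png",cv2.resize(np.vstack([a,b]),None,fx=.78,fy=.78))
o=readout.get_obs();print(o);print(tool().round(3),ctrl.tips_ahead)
E
```

```text
pics
top [[-0.017, -0.985, 0.169, 0.48], [-1.0, 0.016, -0.007, 0.025], [0.004, -0.169, -0.986, 1.07], [0.0, 0.0, 0.0, 1.0]]
side [[0.738, -0.463, 0.492, 0.258], [-0.675, -0.516, 0.527, -0.381], [0.01, -0.721, -0.693, 0.632], [0.0, 0.0, 0.0, 1.0]]
{'time_s': 0.1, 'q': array([-1.46827799e+00,  1.81464299e-01,  1.60789025e+00,  3.45580614e-05,
        1.35379289e+00, -2.06289474e-01]), 'dq': array([-0.00121832, -0.00111866, -0.00316028, -0.00020248, -0.00159027,
       -0.00013275]), 'joint_efforts': array([ 1.42535205e-04, -4.45877695e+01, -3.52238917e+01, -3.27225462e-04,
        4.04027727e-03,  5.47338047e-06]), 'eef_pos': array([ 0.17474059, -0.54732891,  0.24948417]), 'eef_rot': array([-7.75472882e-04,  9.88103656e-01,  1.53787388e-01,  5.71656199e-05]), 'wrist_force': array([-0.61757816, -0.4150225 , -0.97777536]), 'torque': array([-0.03543398, -0.04099934, -0.01075976]), 'grasp_force': 0.0, 'opening': 0.9990429931673424}
[[ 0.953  0.304 -0.     0.175]
 [ 0.304 -0.953  0.002 -0.547]
 [ 0.    -0.002 -1.     0.249]
 [ 0.     0.     0.     1.   ]] 0.019
```

View pics/a.png

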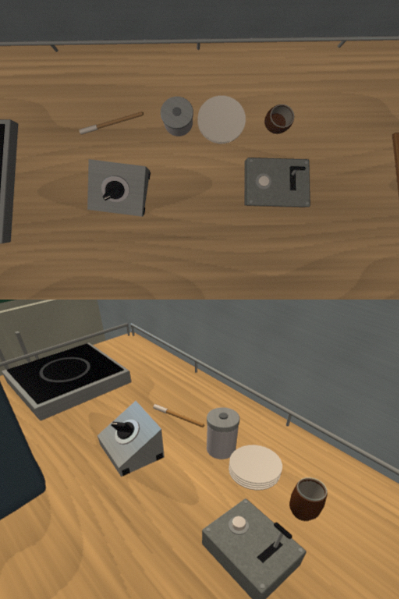

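The top view shows the heat box at about (118,187), with its knob at (115,189). The cut-out box is at (278,182), with the button at (264,182) and the lever at (297,178). The bystanders stand behind them, at a scale of 0.78.

```bash
cat > m.py <<'E'
from h import *
def reg(P,c,u0,u1,v0,v1):
    s=np.zeros(P.shape[:2],bool);s[int(v0):int(v1),int(u0):int(u1)]=1;return s
def rect(m,P):
    q=P[m][:,:2].astype(np.float32)
    (cx,cy),(w,h),a=cv2.minAreaRect(q*1000);return (cx,cy),(w,h),a
E
python3 - <<'E'
from m import *
z=np.load("/tmp/top.npz");P=z["P"];c=z["c"].astype(int)
s=reg(P,c,300,412,190,280)
m=s&(abs(P[...,2]-.06)<.006);print("cut",m.sum(),P[m].mean(0),rect(m,P))
br=c.min(-1)
m=s&(br>170);print("btn",m.sum(),P[m].mean(0))
m=s&(P[...,2]>.085);print("lever",m.sum(),P[m].mean(0),P[m].min(0),P[m].max(0))
s=reg(P,c,95,215,190,290)
m=s&(P[...,2]>.025);m=cv2.morphologyEx(m.astype(np.uint8),cv2.MORPH_OPEN,np.ones((3,3)))>0
print("heat",m.sum(),rect(m,P),P[m].min(0),P[m].max(0))
# slope plane: grey pixels
g=m&(br>90)&(br<160)&(c.max(-1)-br<25)
q=P[g];A=np.c_[q[:,:2],np.ones(len(q))]
for _ in range(5):
    k=np.linalg.lstsq(A,q[:,2],rcond=None)[0];r=abs(A@k-q[:,2]);A,q=A[r<.006],q[r<.006]
print("plane",k,len(q),np.degrees(np.arctan(np.hypot(*k[:2]))),"yaw",np.degrees(np.arctan2(k[1],k[0])))
h=(P[...,2]-(P[...,:2]@k[:2]+k[2]))/np.sqrt(1+k[0]**2+k[1]**2)
for lo,hi in((.012,.02),(.03,.06)):
    b=s&(h>lo)&(h<hi);print(lo,b.sum(),P[b].mean(0),rect(b,P))
w=s&(br>170)&(h>.0);print("white",w.sum(),P[w].mean(0))
I=np.uint8(c[...,::-1])
cv2.imwrite("pics/b.png",np.hstack([cv2.resize(I[190:290,95:215],None,fx=3.3,fy=3.3),cv2.resize(I[190:290,300:420],None,fx=3.3,fy=3.3)]))
E
```

```text
cut 4641 [ 0.55819554 -0.20623701  0.05996509] ((560.347412109375, -207.2383270263672), (170.83982849121094, 130.09991455078125), 87.3415756225586)
btn 0 [nan nan nan]
lever 159 [ 0.55671586 -0.16402261  0.39985038] [ 0.48028703 -0.2669417   0.08647967] [0.59623861 0.02522685 1.06991619]
heat 4816 ((539.7073974609375, 162.37432861328125), (288.4266357421875, 130.13880920410156), 81.810302734375) [0.47537397 0.02522685 0.02519863] [0.62268535 0.31180713 1.06991619]
plane [ 0.44823442 -0.35309868 -0.0889063 ] 133 29.709399427123902 yaw -38.22943147738733
0.012 223 [0.57340733 0.27692116 0.08610041] ((554.4593505859375, 255.66940307617188), (97.80367279052734, 128.07652282714844), 82.3863754272461)
0.03 164 [0.53036722 0.23361105 0.10779457] ((531.7200927734375, 233.0955047607422), (16.922767639160156, 48.034889221191406), 19.53301239013672)
white 0 [nan nan nan]<stdin>:6: RuntimeWarning: Mean of empty slice.
  ret = um.true_divide(
<stdin>:20: RuntimeWarning: Mean of empty slice.
```

View pics/b.png

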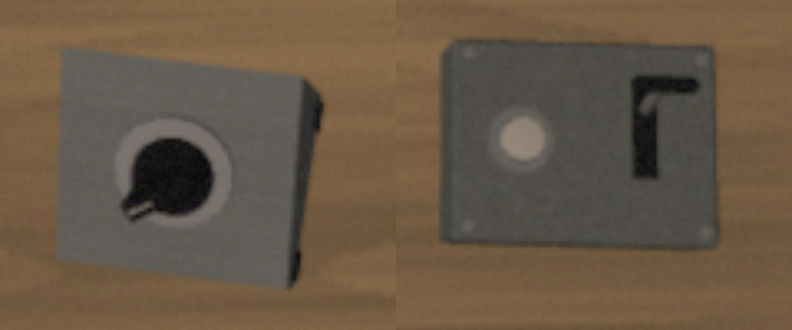

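```bash
python3 - <<'E'
from m import *
z=np.load("/tmp/top.npz");P=z["P"];c=z["c"].astype(int);ok=z["d"]>.1
br=c.min(-1)
s=reg(P,c,300,412,190,280)&ok
m=s&(br>115)&(P[...,2]>.065);print("btn",m.sum(),P[m].mean(0),rect(m,P))
m=s&(P[...,2]>.095);print("lever",m.sum(),P[m].mean(0),rect(m,P))
def own(x,y,yaw,o): 
    a=np.radians(yaw);return o[0]+x*np.cos(a)-y*np.sin(a),o[1]+x*np.sin(a)+y*np.cos(a)
print("pred btn",own(0,42,-2.66,(560.3,-207.2)),"bar up",own(32,-38,-2.66,(560.3,-207.2)))
s=reg(P,c,95,215,190,290)&ok&(P[...,2]>.03)
n,l,st,_=cv2.connectedComponentsWithStats(s.astype(np.uint8));i=1+st[1:,4].argmax();m=l==i
m=cv2.morphologyEx(m.astype(np.uint8),cv2.MORPH_OPEN,np.ones((3,3)))>0
g=m&(br>65);q=P[g];rng=np.random.default_rng(0);best=0
for _ in range(400):
    t=q[rng.choice(len(q),3)];A=np.c_[t[:,:2],np.ones(3)]
    if abs(np.linalg.det(A))<1e-6: continue
    k=np.linalg.solve(A,t[:,2]);n_=(abs(np.c_[q[:,:2],np.ones(len(q))]@k-q[:,2])<.003).sum()
    if n_>best: best=n_;kb=k
A=np.c_[q[:,:2],np.ones(len(q))];r=abs(A@kb-q[:,2])<.004;k=np.linalg.lstsq(A[r],q[r,2],rcond=None)[0]
print("plane",k,r.sum(),np.degrees(np.arctan(np.hypot(*k[:2]))),"yaw",np.degrees(np.arctan2(k[1],k[0])))
h=(P[...,2]-(P[...,:2]@k[:2]+k[2]))/np.sqrt(1+k[0]**2+k[1]**2)
f=m&(abs(h)<.004);print("face",f.sum(),rect(f,P),P[f].mean(0))
for lo,hi in((.004,.008),(.008,.02),(.036,.05)):
    b=m&(h>lo)&(h<hi);print(lo,b.sum(),P[b].mean(0),rect(b,P))
b=m&(h>.03);print("maxh",h[b].max(),np.median(h[b]))
E
```

```text
btn 94 [ 0.56189295 -0.1645953   0.07584858] ((562.2584838867188, -164.4333038330078), (22.117664337158203, 22.718368530273438), 17.118257522583008)
lever 103 [ 0.59018819 -0.24598985  0.11158575] ((589.9879760742188, -246.3648223876953), (41.040557861328125, 10.731526374816895), 83.57563018798828)
pred btn (np.float64(562.2491814691755), np.float64(-165.24525424221684)) bar up (np.float64(590.5019754385806), np.float64(-246.64414632879465))
plane [ 0.52467323 -0.07482527 -0.20168407] 3607 27.922780364313887 yaw -8.116398605761127
face 3678 ((549.4700927734375, 230.20901489257812), (151.35943603515625, 130.13880920410156), 81.810302734375) [0.55179192 0.2289338  0.07070288]
0.004 366 [0.55230229 0.22491284 0.07792126] ((552.9580688476562, 230.7620391845703), (142.4381103515625, 120.60562896728516), 82.41791534423828)
0.008 326 [0.54851284 0.22931956 0.0838527 ] ((547.5528564453125, 228.6129150390625), (66.36293029785156, 62.90187072753906), 30.958518981933594)
0.036 173 [0.53100604 0.2317893  0.10820961] ((531.5238037109375, 232.61929321289062), (15.142997741699219, 48.596092224121094), 22.465187072753906)
maxh 0.04741041364685269 0.042950222426546156
```

```bash
cat > g.py <<'E'
from h import *
yh=np.radians(-8.15);C=np.array([.5495,.2302,0])
H=R.from_euler("z",yh).as_matrix()
def knob(theta,out,off=(0,0)):
    "tool pose: TCP `out` m from face on knob axis, tool x toward pointer at angle theta"
    n=H@[-np.sin(np.radians(28)),0,np.cos(np.radians(28))];d0=H@[-np.cos(np.radians(28)),0,-np.sin(np.radians(28))]
    x=R.from_rotvec(-theta*n).apply(d0);zz=-n;T=np.eye(4)
    T[:3,:3]=np.c_[x,np.cross(zz,x),zz];T[:3,3]=C+[0,0,.0695]+n*out+x*off[0]+np.cross(zz,x)*off[1];return T
yc=np.radians(-2.66);CC=np.array([.5603,-.2072,0]);HC=R.from_euler("z",yc).as_matrix()
def delta(T,show=True):
    D=np.linalg.inv(tool())@T;r=R.from_matrix(D[:3,:3]).as_rotvec()
    print("xyz",(D[:3,3]*1000).round(1).tolist(),"rot",r.round(3).tolist())
E
python3 -c "
from g import *
T=knob(.97,.125);print(T.round(3));delta(T)"
```

```text
[[-0.377  0.801  0.465  0.491]
 [ 0.887  0.456 -0.067  0.239]
 [-0.265  0.387 -0.883  0.18 ]
 [ 0.     0.     0.     1.   ]]
xyz [540.5, -652.3, 70.8] rot [-0.536, 0.14, -1.683]
```

Request:
play_rows(xyz=[[54,-65,0],[108,-130,0],[162,-195,0],[216,-260,0],[270,-325,0],[324,-390,0],[378,-455,0],[432,-520,0],[486,-585,20],[540,-652,70]], rot=[[-0.05,0.01,-0.16],[-0.1,0.03,-0.32],[-0.15,0.04,-0.48],[-0.2,0.05,-0.64],[-0.25,0.06,-0.8],[-0.3,0.08,-0.96],[-0.36,0.1,-1.12],[-0.42,0.11,-1.28],[-0.48,0.13,-1.48],[-0.536,0.14,-1.683]], grip=[1,1,1,1,1,1,1,1,1,1])

```text
time_s: 1.35
eef_pos: [0.4091, 0.0321, 0.2327]
eef_rot: [0.221, 0.528, 0.814, 0.096]
wrist_force: [1.1, -0.6, 0.2]
opening: 1.002
grasp_force: 0.0
```

```bash
python3 -c "
from g import *
print(readout.get_obs()['q'].round(2));delta(knob(.97,.125))"
```

```text
[-0.24 -0.58  2.34  0.05  0.89 -0.68]
xyz [171.6, 134.0, 68.9] rot [-0.007, 0.008, -0.036]
```

Request:
play_rows(xyz=[[43,33,17],[86,67,34],[129,100,51],[171,134,68],[171,134,68],[171,134,68],[171,134,68],[171,134,68],[171,134,68],[171,134,68]], rot=[[0,0,-0.01],[0,0,-0.02],[0,0,-0.03],[-0.007,0.008,-0.036],[-0.007,0.008,-0.036],[-0.007,0.008,-0.036],[-0.007,0.008,-0.036],[-0.007,0.008,-0.036],[-0.007,0.008,-0.036],[-0.007,0.008,-0.036]], grip=[1,1,1,1,1,1,1,1,1,1])

```text
time_s: 2.6
eef_pos: [0.4915, 0.2352, 0.1802]
eef_rot: [0.219, 0.516, 0.823, 0.097]
wrist_force: [-0.5, 1.4, -0.9]
opening: 1.006
grasp_force: 0.0
```

```bash
python3 - <<'E'
from g import *
print(readout.get_obs()['q'].round(2));delta(knob(.97,.125))
c,T=snap("wrist","pics/w1.png");P=pts(c,T);k=knob(.97,0)
L=(P-k[:3,3])@k[:3,:3]; h=-L[...,2]
m=(c["depth"]>.05)&(np.hypot(L[...,0],L[...,1])<.04)
b=m&(h>.038)&(h<.05);q=L[b]*1000;print(b.sum(),q.mean(0),cv2.minAreaRect(q[:,:2].astype(np.float32)))
E
```

```text
[ 0.35 -0.01  2.04 -0.35  0.71  0.12]
xyz [3.1, 1.3, -0.0] rot [-0.005, -0.002, -0.007]
949 [  0.08984344  -1.61959387 -43.24183221] ((-1.4431018829345703, -1.312178611755371), (48.39005661010742, 13.671099662780762), 0.7875564694404602)
```

View pics/w1.png

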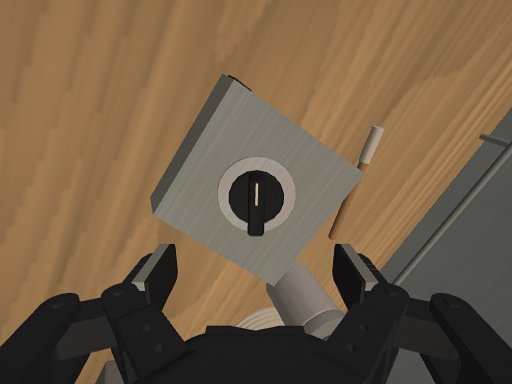

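The wrist view shows the knob bar upright at (256,205), with the white pointer upward. That confirms the angle of about 0.97 rad and centring to within 2 mm. Next I descend and grip.

Request:
play_rows(xyz=[[2.4,0,25],[2.4,0,50],[2.4,0,75],[2.4,0,83],[2.4,0,83],[2.4,0,83],[2.4,0,83],[2.4,0,83],[2.4,0,83],[2.4,0,83]], rot=[[0,0,0],[0,0,0],[0,0,0],[0,0,0],[0,0,0],[0,0,0],[0,0,0],[0,0,0],[0,0,0],[0,0,0]], grip=[1,1,1,1,0,0,0,0,0,0])

```text
time_s: 3.9
eef_pos: [0.5292, 0.2328, 0.1068]
eef_rot: [0.219, 0.515, 0.823, 0.097]
wrist_force: [-3.5, 1.4, 5.2]
opening: 0.153
grasp_force: 60.1
```

```bash
python3 -c "
from g import *
o=readout.get_obs();print(o['q'].round(2),o['wrist_force'],o['torque'],o['opening'],o['grasp_force']);delta(knob(.97,.042));delta(knob(0,.042))"
```

```text
[ 0.32  0.19  2.01 -0.41  0.54  0.18] [-3.45127328  1.41435236  5.2375197 ] [0.26179019 0.23168397 0.09955802] 0.15322340684409558 60.124563574790955
xyz [-0.0, 0.6, 0.5] rot [-0.003, -0.002, -0.007]
xyz [-0.0, 0.6, 0.5] rot [-0.002, -0.004, -0.977]
```

Request:
play_rows(xyz=[[0,0,0],[0,0,0],[0,0,0],[0,0,0],[0,0,0],[0,0,0],[0,0,0],[0,0,0],[0,0,0],[0,0,0]], rot=[[0,0,-0.13],[0,0,-0.26],[0,0,-0.39],[0,0,-0.52],[0,0,-0.65],[0,0,-0.78],[0,0,-0.9],[0,0,-0.97],[0,0,-1.01],[0,0,-1.01]], grip=[0,0,0,0,0,0,0,0,0,0])

```text
time_s: 5.15
eef_pos: [0.5287, 0.2318, 0.1066]
eef_rot: [0.238, 0.054, 0.969, -0.021]
wrist_force: [-6.2, -3.4, 10.6]
opening: 0.147
grasp_force: 63.6
```

```bash
python3 -c "
from g import *
o=readout.get_obs();print(o['q'].round(2),o['wrist_force'],o['torque'],o['opening'],o['grasp_force']);delta(knob(0,.042));print(tool()[:3,:3].T@o['torque'])"
```

```text
[ 0.32  0.19  2.01 -0.41  0.54 -0.83] [-6.19405627 -3.37989729 10.62036341] [-0.17721437  0.2650945  -1.22406639] 0.14691938393594475 63.648576736450195
xyz [-1.1, 1.4, 0.5] rot [-0.002, -0.006, 0.031]
[0.74957739 0.26200552 0.98463465]
```

Request:
play_rows(xyz=[[0,0,0],[0,0,0],[0,0,0],[0,0,0],[0,0,-20],[0,0,-60],[0,0,-100],[0,0,-120],[0,0,-120],[0,0,-120]], rot=[[0,0,0],[0,0,0],[0,0,0],[0,0,0],[0,0,0],[0,0,0],[0,0,0],[0,0,0],[0,0,0],[0,0,0]], grip=[1,1,1,1,1,1,1,1,1,1])

```text
time_s: 6.4
eef_pos: [0.4733, 0.24, 0.2109]
eef_rot: [0.238, 0.053, 0.97, -0.022]
wrist_force: [-0.3, 0.1, -0.2]
opening: 0.998
grasp_force: 0.0
```

```bash
python3 - <<'E'
from g import *
print(readout.get_obs()['q'].round(2))
c,T=snap("wrist","pics/w2.png");P=pts(c,T);k=knob(0,0)
L=(P-k[:3,3])@k[:3,:3]; h=-L[...,2]
m=(c["depth"]>.05)&(np.hypot(L[...,0],L[...,1])<.04)
b=m&(h>.038)&(h<.05);q=L[b]*1000;print(b.sum(),q.mean(0),cv2.minAreaRect(q[:,:2].astype(np.float32)))
# target above the button, gripper shut, tool x yaw options
def down(x,y,z,yaw):
    t=CC+HC@[x,y,z];T=np.eye(4);T[:3,:3]=R.from_euler("z",yaw).as_matrix()@np.diag([1,-1,-1]);T[:3,3]=t;return T
for yaw in (np.pi/2+yc,yc): delta(down(0,.042,.200,yaw))
E
```

```text
[ 0.38 -0.08  2.04 -0.33  0.79 -0.89]
718 [  1.64713794  -2.51686242 -43.23704926] ((0.2285633087158203, -2.4878087043762207), (49.27861785888672, 13.978066444396973), 0.06044213846325874)
xyz [-111.2, -392.1, 77.6] rot [0.347, 0.399, 1.476]
xyz [-111.2, -392.1, 77.6] rot [0.733, 0.051, 2.992]
```

View pics/w2.png

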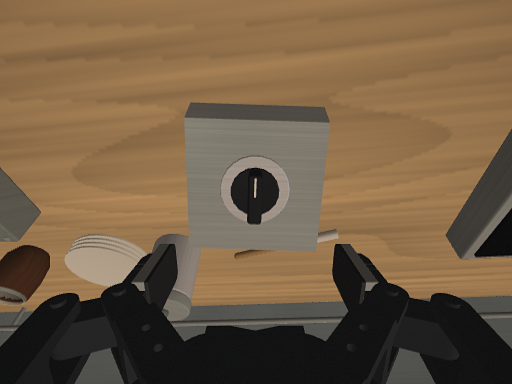

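The view shows the knob pointer at (255,185), straight down the slope. The measured bar angle is 0.06°, so the knob is off. Next is the button.

```bash
cat >> g.py <<'E'
def down(x,y,z,tilt=0):
    "pose in cutout frame; tool x along own -x; tilt (deg) leans finger tips to +x"
    T=np.eye(4);T[:3,:3]=HC@R.from_euler("y",-tilt,degrees=True).as_matrix()@np.diag([-1,1,-1]);T[:3,3]=CC+HC@[x,y,z];return T
E
python3 -c "
from g import *
T=down(0,.042,.15);print(T.round(3));delta(T);print(down(0,0,0,28).round(2))"
```

```text
[[-0.999  0.046  0.     0.562]
 [ 0.046  0.999  0.    -0.165]
 [ 0.     0.    -1.     0.15 ]
 [ 0.     0.     0.     1.   ]]
xyz [-88.0, -391.2, 121.9] rot [-0.033, 0.48, -0.062]
[[-0.88  0.05  0.47  0.56]
 [ 0.04  1.   -0.02 -0.21]
 [-0.47  0.   -0.88  0.  ]
 [ 0.    0.    0.    1.  ]]
```

Request:
play_rows(xyz=[[-10,-50,5],[-20,-100,20],[-30,-150,35],[-42,-200,52],[-55,-250,70],[-70,-310,90],[-80,-350,108],[-88,-391,122],[-88,-391,122],[-88,-391,122]], rot=[[0,0.06,-0.01],[-0.01,0.12,-0.02],[-0.01,0.18,-0.02],[-0.02,0.24,-0.03],[-0.02,0.3,-0.04],[-0.03,0.36,-0.05],[-0.03,0.42,-0.06],[-0.033,0.48,-0.062],[-0.033,0.48,-0.062],[-0.033,0.48,-0.062]], grip=[0,0,0,0,0,0,0,0,0,0])

```text
time_s: 7.7
eef_pos: [0.562, -0.1642, 0.1495]
eef_rot: [-0.0, 0.023, 1.0, 0.001]
wrist_force: [-0.7, 0.3, -0.1]
opening: -0.001
grasp_force: 0.0
```

```bash
python3 - <<'E'
from g import *
o=readout.get_obs();print(o['q'].round(2),o['opening']);delta(down(0,.042,.15))
c,T=snap("wrist","pics/w3.png");P=pts(c,T);L=(P-CC)@HC*1000
m=(c["depth"]>.05)&(c["color"].min(-1)>130)&(abs(L[...,2]-76)<6)&(abs(L[...,0])<30)&(abs(L[...,1]-42)<30)
print("btn own",m.sum(),L[m].mean(0) if m.sum() else 0)
m=(c["depth"]>.05)&(abs(L[...,2]-109)<9)&(abs(L[...,0]-32)<15)&(abs(L[...,1]+38)<30)
print("bar own",m.sum(),L[m].mean(0) if m.sum() else 0)
E
```

```text
[-0.49  0.31  1.66  0.    1.17 -2.01] -0.0009881769688751027
xyz [-0.3, -1.1, -0.5] rot [0.002, -0.0, -0.0]
btn own 842 [-0.60239521 39.77368704 75.47124475]
bar own 911 [ 30.14571506 -39.23562537 110.92883094]
```

View pics/w3.png

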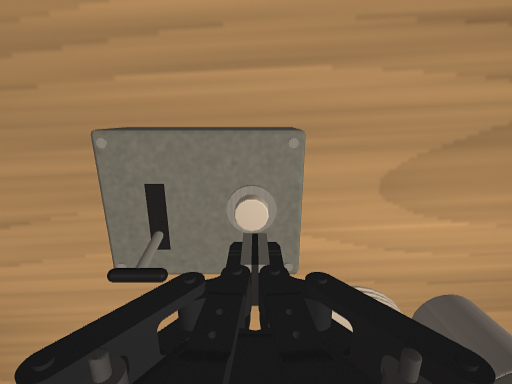

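The view shows the button at (251,213) and the lever standing up, with its bar at (137,275). The shut fingertips are over the button. Now I press.

Request:
play_rows(xyz=[[0,-1.5,25],[0,-1.5,45],[0,-1.5,53],[0,-1.5,56],[0,-1.5,59],[0,-1.5,61],[0,-1.5,62],[0,-1.5,63],[0,-1.5,63],[0,-1.5,63]], rot=[[0,0,0],[0,0,0],[0,0,0],[0,0,0],[0,0,0],[0,0,0],[0,0,0],[0,0,0],[0,0,0],[0,0,0]], grip=[0,0,0,0,0,0,0,0,0,0])

```text
time_s: 9.0
eef_pos: [0.5632, -0.1661, 0.0884]
eef_rot: [0.001, 0.023, 1.0, 0.0]
wrist_force: [0.3, 2.3, 3.9]
opening: 0.0
grasp_force: 2.1
```

```bash
cat > lev.py <<'E'
from g import *
o=readout.get_obs();print(o['eef_pos'],o['wrist_force'])
for n in ("wrist","top"):
    c,T=snap(n,f"/tmp/l_{n}.png");P=pts(c,T);L=(P-CC)@HC*1000
    m=(c["depth"]>.05)&(L[...,2]>80)&(L[...,2]<125)&(abs(L[...,0])<60)&(abs(L[...,1]+38)<(30 if n=="top" else 24))&(c["color"].max(-1)<70)
    print(n,m.sum(),L[m].mean(0) if m.sum() else 0, np.percentile(L[m],[5,95],axis=0).round() if m.sum() else 0)
E
python3 lev.py
```

```text
[ 0.56323773 -0.16610222  0.08837845] [0.34516224 2.29160988 3.93262711]
wrist 1782 [-23.94141263 -38.4742583   96.22277586] [[-27. -56.  93.]
 [-20. -21.  98.]]
top 11 [-25.63760657 -24.50348411  96.58850187] [[-27. -30.  93.]
 [-25. -20.  99.]]
```

The lever has fallen, with its bar at own (-24, -38, 96). The force is only 3.9 N, so I press a little further to be sure the button is right down.

Request:
play_rows(xyz=[[0,0,1],[0,0,2],[0,0,3],[0,0,3],[0,0,3],[0,0,3],[0,0,3],[0,0,3],[0,0,3],[0,0,3]], rot=[[0,0,0],[0,0,0],[0,0,0],[0,0,0],[0,0,0],[0,0,0],[0,0,0],[0,0,0],[0,0,0],[0,0,0]], grip=[0,0,0,0,0,0,0,0,0,0])

```text
time_s: 10.35
eef_pos: [0.5633, -0.1661, 0.0869]
eef_rot: [0.001, 0.023, 1.0, 0.0]
wrist_force: [-4.4, 5.0, 17.3]
opening: -0.002
grasp_force: 8.4
```

```bash
python3 lev.py
```

```text
[ 0.56333711 -0.16610083  0.0868615 ] [-4.43373938  4.99172087 17.28194946]
wrist 1801 [-23.98489576 -38.40650965  96.2860777 ] [[-27. -56.  93.]
 [-20. -21.  98.]]
top 11 [-25.63619325 -24.50939286  96.56672536] [[-27. -30.  93.]
 [-24. -20. 100.]]
```

Request:
play_rows(xyz=[[0,0,-5],[0,0,-15],[0,0,-40],[0,0,-75],[0,0,-75],[0,0,-75],[0,0,-75],[0,0,-75],[0,0,-75],[0,0,-75]], rot=[[0,0,0],[0,0,0],[0,0,0],[0,0,0],[0,0,0],[0,0,0],[0,0,0],[0,0,0],[0,0,0],[0,0,0]], grip=[0,0,0,0,0.22,0.22,0.22,0.22,0.22,0.22])

```text
time_s: 11.7
eef_pos: [0.5627, -0.1661, 0.1599]
eef_rot: [0.001, 0.023, 1.0, 0.0]
wrist_force: [-0.2, -0.6, -0.2]
opening: 0.218
grasp_force: 0.0
```

```bash
cat >> g.py <<'E'
def lever(th,gap=0,back=0,e=8,t=25):
    a=np.radians(t);n=np.array([np.cos(a),0,np.sin(a)]);ax=np.array([np.sin(a),0,-np.cos(a)])
    b=np.array([20+62*np.sin(.2-th),-38.3,48+62*np.cos(.2-th)])
    p=b-(16+gap)*n+(e-17-back)*ax
    return down(*(p/1000),t)
E
python3 -c "
from g import *
delta(lever(.95,15,60));T0=lever(.95,15,0);print(T0.round(3))
for th in np.arange(.95,-.05,-.1):
    print(round(th,2),((np.linalg.inv(T0)@lever(th))[:3,3]*1000).round(1))
print(readout.get_obs()['opening'],lever(.95)[:3,3])"; python3 lev.py
```

```text
xyz [80.1, -79.5, 16.9] rot [0.001, -0.435, 0.0]
[[-0.905  0.046  0.422  0.504]
 [ 0.042  0.999 -0.02  -0.243]
 [-0.423  0.    -0.906  0.088]
 [ 0.     0.     0.     1.   ]]
0.95 [-15.   0.  -0.]
0.85 [-21.    0.   -1.6]
0.75 [-27.1   0.   -2.6]
0.65 [-33.3  -0.   -3. ]
0.55 [-39.5   0.   -2.8]
0.45 [-45.6  -0.   -2. ]
0.35 [-51.6  -0.   -0.5]
0.25 [-57.5  -0.    1.5]
0.15 [-63.1  -0.    4.2]
0.05 [-68.4  -0.    7.3]
0.21784089895463588 [ 0.51800015 -0.2435761   0.09475959]
[ 0.56269365 -0.1660775   0.15988534] [-0.23394458 -0.57918703 -0.20434862]
wrist 728 [-23.39110649 -39.0119861   96.56560538] [[-27. -57.  93.]
 [-19. -22.  98.]]
top 73 [-23.02492745 -41.14299195  97.44929393] [[-26. -56.  94.]
 [-18. -23. 101.]]
```

Request:
play_rows(xyz=[[30,-10,0],[60,-25,0],[80,-50,0],[80,-79,5],[80,-79.5,17],[80,-79.5,17],[80,-79.5,17],[80,-79.5,17],[80,-79.5,17],[80,-79.5,17]], rot=[[0,-0.1,0],[0,-0.2,0],[0,-0.3,0],[0,-0.4,0],[0,-0.435,0],[0,-0.435,0],[0,-0.435,0],[0,-0.435,0],[0,-0.435,0],[0,-0.435,0]], grip=[0.22,0.22,0.22,0.22,0.22,0.22,0.22,0.22,0.22,0.22])

```text
time_s: 13.05
eef_pos: [0.4795, -0.2417, 0.1431]
eef_rot: [0.217, 0.022, 0.976, -0.005]
wrist_force: [0.9, 0.2, -0.4]
opening: 0.22
grasp_force: 0.0
```

```bash
python3 -c "
from g import *
delta(lever(.95,15,0));o=readout.get_obs();print(o['q'].round(2),o['wrist_force'])
c,T=snap('wrist','pics/w4.png')"
```

```text
xyz [0.5, -0.1, 60.1] rot [0.001, 0.001, 0.001]
[-0.87  0.02  2.09  0.46  0.78 -2.68] [ 0.91192969  0.22738804 -0.367957  ]
```

View pics/w4.png

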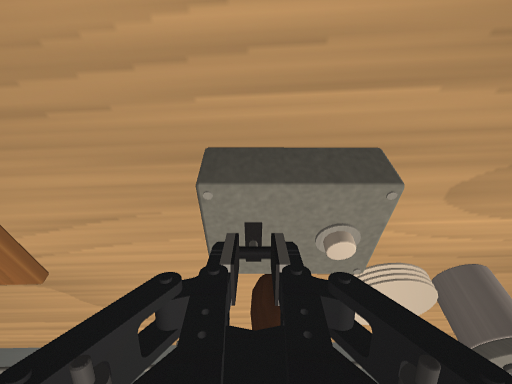

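The wrist view shows the fallen bar at (253,253), centred between the two fingertips. The button is out again at (340,240). I go down in front of the bar.

Request:
play_rows(xyz=[[0,0,20],[0,0,40],[0,0,55],[0,0,60],[0,0,60],[-5,0,60],[-10,0,60],[-13,0,60],[-13,0,60],[-13,0,60]], rot=[[0,0,0],[0,0,0],[0,0,0],[0,0,0],[0,0,0],[0,0,0],[0,0,0],[0,0,0],[0,0,0],[0,0,0]], grip=[0.22,0.22,0.22,0.22,0.22,0.22,0.22,0.22,0.22,0.22])

```text
time_s: 14.35
eef_pos: [0.5163, -0.2434, 0.094]
eef_rot: [0.217, 0.022, 0.976, -0.005]
wrist_force: [-0.1, -0.7, -0.1]
opening: 0.223
grasp_force: 0.0
```

```bash
python3 -c "
from g import *
delta(lever(.95));delta(lever(.12));o=readout.get_obs();print(o['q'].round(2),o['wrist_force'])
"; python3 lev.py
```

```text
xyz [-1.9, -0.1, 0.0] rot [0.001, 0.0, 0.0]
xyz [-51.6, -0.1, 5.1] rot [0.001, 0.0, 0.0]
[-0.81  0.19  2.03  0.5   0.66 -2.69] [-0.10139958 -0.66333442 -0.1246188 ]
[ 0.51628002 -0.24339897  0.09398411] [-0.10139958 -0.66333442 -0.1246188 ]
wrist 2694 [-44.47786176 -39.0776077   97.7635328 ] [[-58. -59.  83.]
 [-24. -19. 116.]]
top 277 [-33.18291054 -36.96668026 101.33631199] [[-53. -56.  86.]
 [-18. -14. 123.]]
```

Request:
play_rows(xyz=[[-8,0,-1.6],[-14,0,-2.6],[-20,0,-3],[-26.5,0,-2.8],[-32.5,0,-2],[-38.5,0,-0.5],[-44.5,0,1.5],[-50,0,4],[-53,0,5.5],[-53,0,5.5]], rot=[[0,0,0],[0,0,0],[0,0,0],[0,0,0],[0,0,0],[0,0,0],[0,0,0],[0,0,0],[0,0,0],[0,0,0]], grip=[0.22,0.22,0.22,0.22,0.22,0.22,0.22,0.22,0.22,0.22])

```text
time_s: 15.7
eef_pos: [0.5668, -0.2457, 0.1114]
eef_rot: [0.217, 0.022, 0.976, -0.005]
wrist_force: [-0.4, -0.1, -0.1]
opening: 0.219
grasp_force: 0.0
```

```bash
python3 -c "
from g import *
delta(lever(.05));o=readout.get_obs();print(o['q'].round(2),o['wrist_force'])
"; python3 lev.py
```

```text
xyz [-2.1, -0.1, 1.7] rot [0.001, 0.0, 0.001]
[-0.74  0.24  1.91  0.44  0.69 -2.56] [-0.37705968 -0.0916702  -0.14483849]
[ 0.56680238 -0.24574655  0.11137404] [-0.37705968 -0.0916702  -0.14483849]
wrist 2285 [  7.64904835 -39.31156815 110.46291722] [[ -9. -59.  97.]
 [ 31. -19. 123.]]
top 187 [ 24.06125324 -37.15441946 111.32835834] [[  8. -55.  97.]
 [ 35. -17. 121.]]
```

Request:
play_rows(xyz=[[5,0,0],[12,0,0],[20,0,0],[22,0,-20],[22,0,-50],[22,0,-90],[22,0,-110],[22,0,-110],[22,0,-110],[22,0,-110]], rot=[[0,0,0],[0,0,0],[0,0,0],[0,0,0],[0,0,0],[0,0,0],[0,0,0],[0,0,0],[0,0,0],[0,0,0]], grip=[0.22,0.22,0.22,0.22,0.22,0.22,0.22,0.22,0.22,0.22])

```text
time_s: 17.05
eef_pos: [0.4999, -0.2423, 0.2004]
eef_rot: [0.216, 0.023, 0.976, -0.004]
wrist_force: [0.9, -0.0, -0.3]
opening: 0.219
grasp_force: 0.0
```

```bash
python3 lev.py; python3 -c "
import cv2,numpy as np
from h import *
c,T=snap('side','/tmp/s.png')
cv2.imwrite('pics/f.png',np.vstack([cv2.resize(cv2.imread('/tmp/s.png'),(384,288)),cv2.resize(cv2.imread('/tmp/l_top.png'),(384,288))]))"
```

```text
[ 0.49990655 -0.242298    0.20040085] [ 0.85724258 -0.03252853 -0.27386754]
wrist 291 [ 29.08886749 -38.70896012 110.93584548] [[ 27. -53. 107.]
 [ 32. -24. 114.]]
top 104 [ 31.48037238 -37.27482255 111.4712333 ] [[ 28. -55. 102.]
 [ 37. -19. 116.]]
```

View pics/f.png

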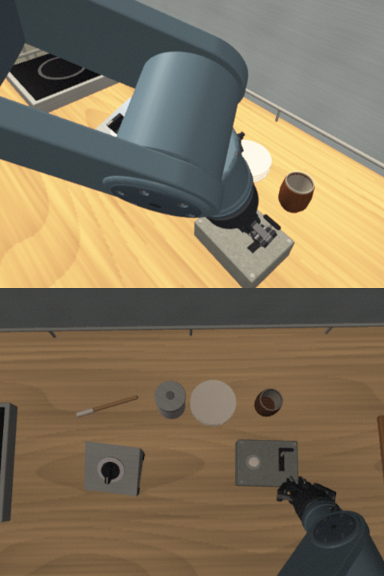

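The top view shows the lever up, with its bar at (290,452). The button is out at (254,462), the knob points down the slope at (108,475), and the bystanders have not moved. The arm is touching nothing.

```bash
python3 -c "
from bench import ctrl
print(ctrl.hand_in())"
```

```text
the job is handed in; nothing more can be done
None
```

I turned the heat knob to its off stop, held the button fully down until the trip lever fell, then released it and lifted the lever, which stays up; the things behind the boxes were left alone, and I handed the job in at about 17 s.

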